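# Slide the tall motorcycle battery into the charging bay

### The job

Push the tall heavy battery across the bench into the bay of the charger until it is fully home: flat against the charger's face, between the two guide rails and standing upright. Touch it only on its foot, the lower third below the ledge, so that it slides and does not tip, and do not lift it. Then press the start button on top of the charger all the way down, let it go, and leave everything else where it stands.

Things in the scene. Friction and masses are not known exactly. Their poses are not given: they have to be found in the camera images.
- tall_battery: the taller of two black batteries, 1.2 to 2 kg. Foot 80 mm (its x) by 150 mm (its y) by 50 mm high; above a 3 mm ledge the upper case, 74 x 144 mm, goes up to 145 mm, terminals to 158 mm. Origin: centre of the underside, z up. Its +x starts within 15 degrees of the charger's +x: push on its -x face, the +x face goes against the charger
- push_face (a point): middle of the tall battery's -x face (150 mm wide), 22 mm up, where it is well pushed: x = -40 mm in its frame. Friction on the bench 0.48 to 0.72: a steady push takes 6 to 14 N, and a push higher than some 55 mm may tip it
- charger: grey bench charger, fixed. Origin: on the bench, at the middle of the foot of its flat face; +x points level into it, the way the battery goes in. Housing: x 0 to 90, y -100 to 100, z 0 to 130 mm. Before the face, flat on the bench, is the bay: steel guide rails 22 mm high, 172 mm apart (inner sides), from x = 0 to -45 mm, then flaring out to y = +-116 mm at x = -95 mm
- bay_home (a point): point on the bench in the bay where the tall battery's origin is when fully home: x = -40 mm, y = 0 in the charger's frame; the battery's x axis is then along the charger's
- start_button (a joint): travel of the start button, m: 0 up, 0.006 all the way down. It is pressed straight down (needs 5 N at the bottom) and springs back
- start_button_top (a point): centre of the top of the start button, a round aluminium button 32 mm across in a black collar on top of the charger, at x = 45, y = 55, z = 152 mm in the charger's frame when up
- small_battery: bystander: the low black battery, 65 x 110 x 85 mm (terminals to 98 mm), origin at the centre of its underside; it stands beside the way of the tall one
- jar: bystander: glass jar with a steel cap, 60 mm across, 85 mm high, beside the bay; origin at the centre of its underside
- bearing: bystander: steel bearing ring, 52 mm across, 16 mm high; origin at the centre of its underside
- wrench: bystander: wrench, 180 mm long, lying flat on the robot's side of the way of the tall battery, along its x
- screwdriver: bystander: screwdriver, 200 mm long, lying behind the charger; lies along its x
- mug: bystander: white mug, 80 mm across without its handle, 95 mm high; origin at the centre of its underside
- can: bystander: white spray can, 60 mm across, 160 mm high, standing at the far side; origin at the centre of its underside
There are look-alikes about, which are no part of the job. Leave any pink or turquoise look-alike of the tall_battery alone.

How it is judged:
By the outcome, as a careful person would: the job done as asked, in the order asked, and still so for the second after the job is handed in, with the robot touching nothing.
It also fails if it takes over 64 s, if anything falls off the work surface, if the arm or the gripper's body presses on something with over 40 N, if the wrist force passes 120 N, or if a joint passes its speed limit or range.

### The arm

A 7-joint arm with a two-finger parallel gripper is mounted at the origin on the work surface. World frame = base frame: x ahead of the robot, y to its left, z up, the work surface at z = 0. Lengths are in m, angles in degrees, forces in N, time in s.
With the tool pointing down it reaches from about 0.425 to 0.875 m from the base axis. Payload 4.7 kg.
Tool frame: the origin (TCP) lies midway between the tips of the shut fingers; the grasp point (between the pads) lies 19 mm behind it; z points along the fingers, y is the direction in which the jaws open and shut (so a half turn about z gives the same grasp; the last joint's range is limited). The gripper opens to 87 mm and grips with 3 to 60 N. Pads are 19 mm wide; open, the fingers measure 117 mm over their backs; the gripper's body (75 mm by 190 mm) begins 51 mm behind the grasp point.
Start: joints at [66.469, 18.392, -4.016, 83.108, 1.295, 78.541, -3.26], TCP at [0.268, -0.592, 0.223] pointing down, gripper open.
Joint ranges: [-163.93, 163.93], [-17.29, 119.83], [-79.2, 71.16], [3.27, 140.29], [-89.18, 269.18], [5.43, 117.66], [-154.24, 154.24]. Speed limits (degrees/s): [147.25, 147.25, 180, 180, 180, 180, 180].

### API

Orientations are given as [roll, pitch, yaw] about the fixed x, y, z axes, in that order (R = Rz(yaw) Ry(pitch) Rx(roll)).
In Python, from cell import env gives the robot as it stands. The module is installed in compiled form; this text tells all that it offers.
- The arm moves only by the tool servo_tool, never from a script. Its argument "plan" is a list of rows, each a list of 3 entries, a list of its own where there are three numbers: the opening, from 0 (shut) to 1 (fully open), then the shift along the tool's x, y, z in cm, then the turn, a rotation vector about the tool's x, y, z in degrees. A call has 1 to 20 rows; each row shifts and turns the pose as measured when the row begins, along the tool's axes as they then stand; what a row does not reach is not made up. A row lasts 1/12 s, in which the tool goes at most 41.7 mm and 7.16 degrees, less where a joint would pass 70% of its speed; a pose out of reach is approached as far as the arm can. A call is refused whole if a number of a shift passes 4.17 or a number of a turn 7.16, either way. A call with a gripper value outside its range is refused whole. The fingers move at their own pace and stop on an object; "force" is the grip in N (left out, the last holds). Time passes only in rows, so rows that do not move let the fingers close. It gives the time, the measured TCP pose, the force and the opening at its end, in the units of the state.
- env.get_obs(): the state, without advancing time (a new reading comes with each control period).
- env.read_camera(name): name is "scene" or "top" or "wrist"; returns a dict with "image" (480x640x3 uint8, blue, green, red), "fx", "fy", "cx", "cy" (pixels), "rvec" (rotation vector, rad) and "tvec" (3), from world to camera coordinates, as OpenCV has them; the wrist camera has in their place "T_tool_cam" (4x4, takes a point from camera to tool coordinates, whose origin is the TCP and whose axes are the flange's). Camera axes: x right, y down, z forward; pixel columns grow to the right and rows downward; lengths in m; the calibration is good to about 2 mm. The wrist camera is an equidistant fisheye: a pixel r from the principal point sees the ray r / f radians off the axis. A picture is of the moment at which its call begins: read the wrist's pose just before it. There is no depth.
- env.sign_off(): hands the job in, once; it reports no verdict.
The state is a dict: "time_s": time; "qpos": joint angles; "joint_velocities": joint speeds; "effort": joint torques, N m; "tool_pos": TCP position; "tool_rot": TCP orientation; "force": force on the tool from outside, world axes, zero at the start; "wrist_torque": the same for the moment, N m; "grip_width": finger opening in m.
Only numpy, scipy, OpenCV 4.12 (cv2) and the standard library are available. Lean on these libraries where they do the work, as an engineer would, in place of code of your own. Each camera call takes 0.05 s, during which the arm holds its last target. There are 200 camera calls.

## Working session

There is one attempt and no reset: what is moved stays moved. The work goes in short steps, Python scripts to look and compute and a tool call to move; the robot and the scene stay as the last step left them, time stands still between calls to the robot, and variables do not carry over. Pictures are saved under pics/ and viewed, about 8 in all and at most 12, crops included, and the job is handed in when it is done.

Besides the shell and the picture viewer there is one more tool, called after "Call:" by a JSON object that holds its "method" and its "body", one argument or row to a line. servo_tool: Moves the arm, as the interface text tells. Its arguments: {"type":"object","properties":{"plan":{"type":"array"},"force":{"type":"number"}},"required":["plan"]}

```bash
mkdir -p pics
python3 - <<'E'
from cell import env
import cv2
o=env.get_obs();print({k:o[k] for k in('time_s','tool_pos','tool_rot','force','grip_width')})
for n in('scene','top'):
    c=env.read_camera(n);cv2.imwrite(f'pics/{n}0.png',c['image']);print(n,c['fx'],c['cx'],c['cy'],c['rvec'],c['tvec'])
E
```

```text
{'time_s': 0.0, 'tool_pos': array([ 0.26760016, -0.5917506 ,  0.22146982]), 'tool_rot': array([-1.79891690e+02,  6.97072892e-03,  2.43391855e+01]), 'force': array([ 0.06434068, -0.37808295, -0.19404462]), 'grip_width': 0.0871575345819674}
scene 571.6649843094194 323.0077014470309 247.94132433526585 [ 2.22337973  0.87489582 -0.35845947] [-0.30052031 -0.20353319  1.78992909]
top 545.778647066621 329.23535018278426 241.50795483368253 [ 2.16538099 -2.16035696  0.10795218] [-0.09575178  0.51930915  1.57952366]
```

View pics/scene0.png

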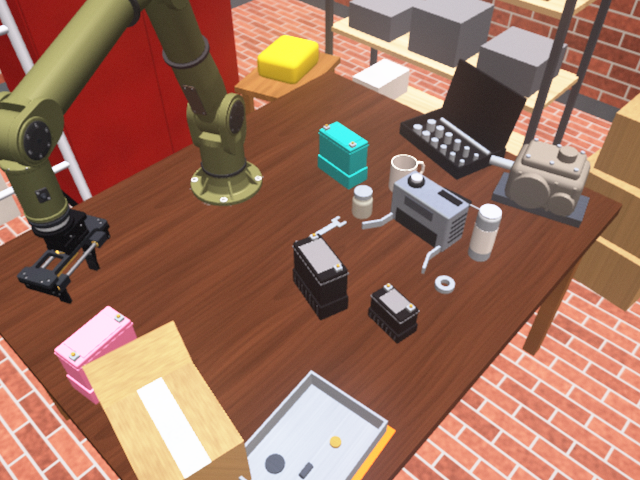

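View pics/top0.png

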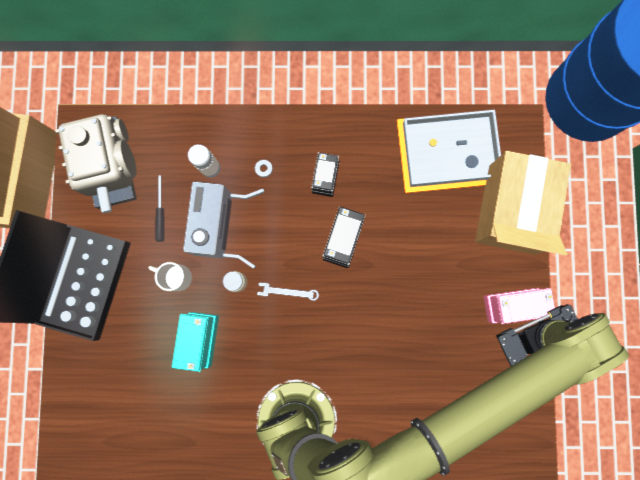

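The scene shows the tall black battery at about (320,275), the small battery at (393,312), and the charger at (430,210) with its rails towards the battery. In the top view the tall battery is at (344,237), the charger face is near x=228 and the button is at (200,237). I'll enlarge that area.

```bash
python3 - <<'E'
import cv2
i=cv2.imread('pics/top0.png')[150:300,175:375]
cv2.imwrite('pics/crop.png',cv2.resize(i,None,fx=4,fy=4,interpolation=cv2.INTER_CUBIC))
E
cat > h.py <<'E'
import numpy as np,cv2
from cell import env
def ray(c,uv,z):
    K=np.array([[c['fx'],0,c['cx']],[0,c['fy'],c['cy']],[0,0,1]]);R=cv2.Rodrigues(np.array(c['rvec']))[0];t=np.array(c['tvec'])
    C=-R.T@t;d=R.T@np.linalg.solve(K,[*uv,1]);return (C+d*(z-C[2])/d[2])
def proj(c,P):
    K=np.array([[c['fx'],0,c['cx']],[0,c['fy'],c['cy']],[0,0,1]])
    return cv2.projectPoints(np.array(P,float).reshape(-1,3),np.array(c['rvec']),np.array(c['tvec']),K,None)[0].reshape(-1,2)
def frame(x,y,a,P):
    a=np.radians(a);P=np.array(P,float);return P@np.array([[np.cos(a),-np.sin(a),0],[np.sin(a),np.cos(a),0],[0,0,1]]).T+[x,y,0]
E
```

```text
(no output)
```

View pics/crop.png

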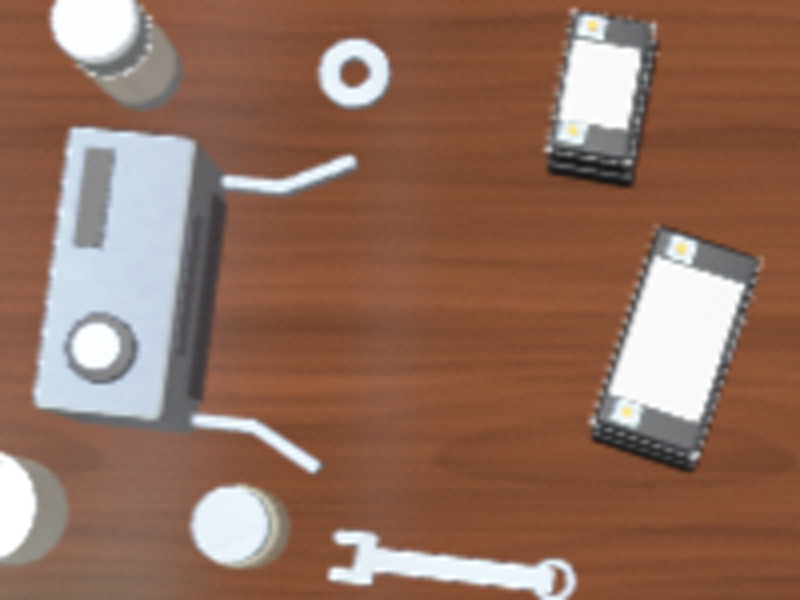

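The crop shows the charger top corners at about (70,128), (195,142), (160,418) and (35,402), with the button at (102,347). The battery top corners are (658,226), (762,262), (697,452) and (594,421). I'll fit poses to these.

Run:
```python
from h import *
from scipy.optimize import least_squares
c=env.read_camera('top')
U=lambda L:[(175-.375+u/4,150-.375+v/4) for u,v in L]
def fit(px,P,x0):
    f=lambda p:(proj(c,frame(*p,P))-U(px)).ravel()
    r=least_squares(f,x0,x_scale=[.01,.01,1]);print(np.round(r.x,4),np.round(r.fun,1));return r.x
# charger: image left=+x charger; world +y. image up=world +x = charger -y
ch=fit([(70,128),(195,142),(160,418),(35,402),(102,347),(224,181),(192,423)],[(.09,-.1,.13),(0,-.1,.13),(0,.1,.13),(.09,.1,.13),(.045,.055,.152),(0,-.088,.022),(0,.088,.022)],[.5,.2,90])
h=[(.037,-.072,.145),(-.037,-.072,.145),(-.037,.072,.145),(.037,.072,.145)]
b=fit([(658,226),(762,262),(697,452),(594,421)],h,[.5,-.1,75])
s=fit([(572,10),(655,27),(634,165),(550,150)],[(.0325,-.055,.085),(-.0325,-.055,.085),(-.0325,.055,.085),(.0325,.055,.085)],[.7,-.05,80])
a=np.radians(ch[2]);R=np.array([[np.cos(a),np.sin(a)],[-np.sin(a),np.cos(a)]])
print('batt in charger',R@(b[:2]-ch[:2]),b[2]-ch[2],'small',R@(s[:2]-ch[:2]))
# check against scene cam
q=env.read_camera('scene');im=q['image'].copy()
def draw(p,P,col):
    for u in proj(q,frame(*p,P)): cv2.circle(im,tuple(int(round(v)) for v in u),1,col,-1)
F=[(.04,-.075,0),(-.04,-.075,0),(-.04,.075,0),(.04,.075,0)]
draw(b,h+F,(0,255,0));draw(ch,[(0,-.1,.13),(0,.1,.13),(.09,.1,.13),(.09,-.1,.13),(0,-.1,0),(0,.1,0),(.045,.055,.152)],(0,0,255))
cv2.imwrite('pics/chk.png',cv2.resize(im[140:350,270:490],None,fx=2.8,fy=2.8))
for n,P in [('push',(-.04,0,.022))]:print(n,frame(*b,[P]))
print('home',frame(*ch,[(-.04,0,0)]),'btn',frame(*ch,[(.045,.055,.152)]))
# wrench
print('wrench',[ray(c,u,.005)[:2].round(3) for u in U([(335,555),(575,580)])])
```

```text
[ 0.5698  0.2088 84.1869] [-0.  -0.9  0.7 -1.1  0.4  0.9 -0.7  1.6 -1.1 -0.1  0.1  0.7  0.8 -1.3]
[ 0.5261 -0.1359 71.6997] [ 0.4 -0.5  0.  -1.1 -0.2  1.2 -0.3  0.3]
[ 0.7159 -0.0832 80.9395] [-0.3 -0.7  1.1 -1.5  0.3  1.  -1.1  1.2]
batt in charger [-0.34745456  0.00862179] -12.487205505131314 small [-0.27571174 -0.17483924]
push [[ 0.51351032 -0.17392505  0.022     ]]
home [[0.56578794 0.16905214 0.        ]] btn [[0.51967992 0.25918566 0.152     ]]
wrench [array([0.382, 0.115]), array([ 0.364, -0.063])]
```

View pics/chk.png

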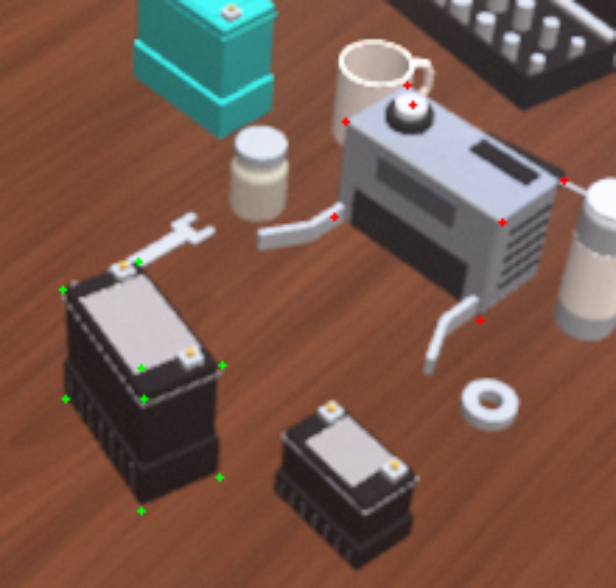

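Both fits agree with the scene view to within a few mm, so I can set out. I'll use the open, tilted fingers as a two-point pusher. That keeps the gripper body behind the upper case, and the face line steers the battery. First I go above the standoff point.

Call:
{"method": "servo_tool", "body": {
  "plan": [
    [1,[2.44,-1.58,0],[0,0,0]],
    [1,[2.44,-1.58,0],[0,0,0]],
    [1,[2.44,-1.58,0],[0,0,0]],
    [1,[2.44,-1.58,0],[0,0,0]],
    [1,[2.44,-1.58,0],[0,0,0]],
    [1,[2.44,-1.58,0],[0,0,0]],
    [1,[2.44,-1.58,0],[0,0,0]],
    [1,[2.44,-1.58,0],[0,0,0]],
    [1,[2.44,-1.58,0],[0,0,0]],
    [1,[2.44,-1.58,0],[0,0,0]],
    [1,[2.44,-1.58,0],[0,0,0]],
    [1,[2.44,-1.58,0],[0,0,0]],
    [1,[2.44,-1.58,0],[0,0,0]],
    [1,[2.44,-1.58,0],[0,0,0]]
  ]
}}

```text
time_s: 1.37
tool_pos: [0.4902, -0.2426, 0.2168]
tool_rot: [-179.8, 0.4, 23.3]
force: [0.4, -0.4, -0.1]
grip_width: 0.087
```

Call:
{"method": "servo_tool", "body": {
  "plan": [
    [1,[0,0,0],[0,0,-6.8]],
    [1,[0,0,0],[0,0,-6.8]],
    [1,[0,0,0],[0,0,-6.8]],
    [1,[0,0,0],[0,0,-6.8]],
    [1,[0,0,0],[0,0,-6.8]],
    [1,[0,0,0],[0,0,-6.8]],
    [1,[0,0,0],[0,0,-6.8]],
    [1,[0,0,0],[0,6.5,0]],
    [1,[0,0,0],[0,6.5,0]],
    [1,[0,0,0],[0,6.5,0]],
    [1,[0,0,0],[0,6.5,0]],
    [1,[0,0,0],[0,6.5,0]],
    [1,[0,0,0],[0,6.5,0]],
    [1,[0,0,0],[0,6.5,0]],
    [1,[0,0,0],[0,0,0]]
  ]
}}

```text
time_s: 2.62
tool_pos: [0.4986, -0.2273, 0.2189]
tool_rot: [179.6, -47.5, 74.5]
force: [-0.3, -1.1, -2.3]
grip_width: 0.0865
```

```bash
cat >> h.py <<'E'
from scipy.spatial.transform import Rotation as Ro
def need(pos,rot,n=1):
    o=env.get_obs();R=Ro.from_euler('xyz',o['tool_rot'],degrees=True);T=Ro.from_euler('xyz',rot,degrees=True)
    d=R.inv().apply(np.array(pos)-o['tool_pos'])*100;w=(R.inv()*T).as_rotvec(degrees=True)
    print(np.round(o['tool_pos'],4),np.round(o['tool_rot'],1),'F',np.round(o['force'],1),'t',round(o['time_s'],2));print('shift cm',d.round(2),'/n',(d/n).round(2),'turn',w.round(1),'/n',(w/n).round(2))
E
python3 - <<'E'
from h import *
print(env.get_obs()['qpos'])
need([.4947,-.231,.015],[180,-45,71.7],8)
E
```

```text
[ 62.43237466  24.0347307  -19.99251061  91.31655804 -33.3788307
  90.41699097  33.97687464]
[ 0.4986 -0.2273  0.2189] [179.6 -47.5  74.5] F [-0.3 -1.1 -2.3] t 2.62
shift cm [-15.34  -0.36  13.43] /n [-1.92 -0.05  1.68] turn [-1.7 -2.5  1.9] /n [-0.21 -0.31  0.24]
```

Call:
{"method": "servo_tool", "body": {
  "plan": [
    [1,[-1.9,-0.05,1.68],[-0.2,-0.3,0.24]],
    [1,[-1.9,-0.05,1.68],[-0.2,-0.3,0.24]],
    [1,[-1.9,-0.05,1.68],[-0.2,-0.3,0.24]],
    [1,[-1.9,-0.05,1.68],[-0.2,-0.3,0.24]],
    [1,[-1.9,-0.05,1.68],[-0.2,-0.3,0.24]],
    [1,[-1.9,-0.05,1.68],[-0.2,-0.3,0.24]],
    [1,[-1.4,-0.05,1.3],[-0.2,-0.3,0.24]],
    [1,[0,0,0],[0,0,0]]
  ]
}}

```text
time_s: 3.28
tool_pos: [0.4971, -0.2332, 0.0439]
tool_rot: [179.4, -43.8, 72.8]
force: [-0.7, -0.5, 0.2]
grip_width: 0.0871
```

Run:
```python
from h import *
need([.4947,-.231,.015],[180,-45,71.7],4)
c=env.read_camera('scene');cv2.imwrite('pics/s1.png',cv2.resize(c['image'][160:340,230:470],None,fx=3.3,fy=3.3))
```

```text
[ 0.4971 -0.2332  0.0439] [179.4 -43.8  72.8] F [-0.7 -0.5  0.2] t 3.28
shift cm [-1.9  -0.31  2.18] /n [-0.47 -0.08  0.54] turn [-0.2  1.2  0.8] /n [-0.04  0.29  0.2 ]
```

View pics/s1.png

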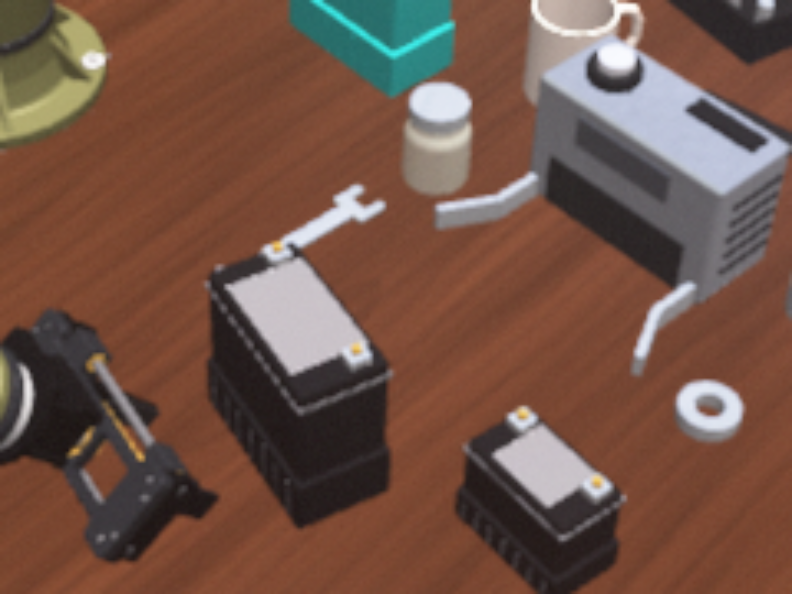

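The gripper sits behind the battery with its fingertips at about (150,405) and (210,497), and its body is clear of the case. I'll lower it and approach to contact.

Call:
{"method": "servo_tool", "body": {
  "plan": [
    [1,[-0.6,-0.1,0.6],[0,0.4,0.25]],
    [1,[-0.6,-0.1,0.6],[0,0.4,0.25]],
    [1,[-0.6,-0.1,0.6],[0,0.4,0.25]],
    [1,[-0.1,0,0.2],[0,0,0]],
    [1,[0,0,0],[0,0,0]]
  ]
}}

```text
time_s: 3.75
tool_pos: [0.4991, -0.233, 0.0216]
tool_rot: [179.3, -44.8, 72.5]
force: [0.2, 0.0, -0.5]
grip_width: 0.087
```

Run:
```python
from h import *
need([.5072,-.193,.016],[180,-45,71.7],8)
```

```text
[ 0.4991 -0.233   0.0216] [179.3 -44.8  72.5] F [ 0.2  0.  -0.5] t 3.75
shift cm [ 2.48 -0.47  3.25] /n [ 0.31 -0.06  0.41] turn [0.1 0.2 0.6] /n [0.02 0.02 0.07]
```

Call:
{"method": "servo_tool", "body": {
  "plan": [
    [1,[0.31,-0.06,0.41],[0,0,0.1]],
    [1,[0.31,-0.06,0.41],[0,0,0.1]],
    [1,[0.31,-0.06,0.41],[0,0,0.1]],
    [1,[0.31,-0.06,0.41],[0,0,0.1]],
    [1,[0.31,-0.06,0.41],[0,0,0.1]],
    [1,[0.31,-0.06,0.41],[0,0,0.1]],
    [1,[0.31,-0.06,0.41],[0,0,0.1]],
    [1,[0.31,-0.06,0.41],[0,0,0.1]],
    [1,[0.2,0,0.2],[0,0,0]],
    [1,[0.2,0,0.2],[0,0,0]],
    [1,[0.2,0,0.2],[0,0,0]]
  ]
}}

```text
time_s: 4.67
tool_pos: [0.5119, -0.1799, 0.0166]
tool_rot: [-180.0, -44.8, 71.4]
force: [-3.5, -6.8, 1.9]
grip_width: 0.0872
```

Run:
```python
from h import *
need([.51,-.181,.016],[180,-45,71.7],4)
```

```text
[ 0.5119 -0.1799  0.0166] [-180.   -44.8   71.4] F [-3.5 -6.8  1.9] t 4.67
shift cm [-0.16 -0.14 -0.07] /n [-0.04 -0.04 -0.02] turn [ 0.2  0.2 -0.2] /n [ 0.05  0.06 -0.05]
```

Contact is as predicted, at about 8 N. Now I push along a gentle arc, turning the battery about 12° towards the charger axis.

Call:
{"method": "servo_tool", "body": {
  "plan": [
    [1,[0.4,0,0.4],[0.3,0,-0.3]],
    [1,[0.5,0,0.5],[0.6,0,-0.6]],
    [1,[0.57,0,0.57],[0.7,0,-0.7]],
    [1,[0.57,0,0.57],[0.7,0,-0.7]],
    [1,[0.57,0,0.57],[0.7,0,-0.7]],
    [1,[0.57,0,0.57],[0.7,0,-0.7]],
    [1,[0.57,0,0.57],[0.7,0,-0.7]],
    [1,[0.57,0,0.57],[0.7,0,-0.7]]
  ]
}}

```text
time_s: 5.33
tool_pos: [0.525, -0.165, 0.016]
tool_rot: [179.2, -41.8, 77.3]
force: [-6.1, -11.2, 8.9]
grip_width: 0.0873
```

```bash
cat >> h.py <<'E'
CH=(.5698,.2088,84.19)
def st():
    o=env.get_obs();a=np.radians(CH[2]);d=o['tool_pos'][:2]-CH[:2]
    print('TCP in charger',round(d@[np.cos(a),np.sin(a)],4),round(d@[-np.sin(a),np.cos(a)],4),'z',o['tool_pos'][2].round(4),o['tool_rot'].round(1),'F',o['force'].round(1),'q',o['qpos'].round())
E
python3 - <<'E'
from h import *
st();need(frame(*CH,[(-.25,.001,.016)])[0],[180,-45,84.2],10)
E
```

```text
TCP in charger -0.3764 0.0068 z 0.016 [179.2 -41.8  77.3] F [ -6.1 -11.2   8.9] q [ 55.  34. -21. 102. -30.  67.  40.]
[ 0.525 -0.165  0.016] [179.2 -41.8  77.3] F [ -6.1 -11.2   8.9] t 5.33
shift cm [ 9.4  -1.08  8.4 ] /n [ 0.94 -0.11  0.84] turn [ 5.6  3.2 -5. ] /n [ 0.56  0.32 -0.5 ]
```

Call:
{"method": "servo_tool", "body": {
  "plan": [
    [1,[0.95,-0.11,0.84],[0.56,0.4,-0.5]],
    [1,[0.95,-0.11,0.84],[0.56,0.4,-0.5]],
    [1,[0.95,-0.11,0.84],[0.56,0.4,-0.5]],
    [1,[0.95,-0.11,0.84],[0.56,0.4,-0.5]],
    [1,[0.95,-0.11,0.84],[0.56,0.4,-0.5]]
  ]
}}

```text
time_s: 5.75
tool_pos: [0.536, -0.1338, 0.016]
tool_rot: [178.5, -41.5, 79.8]
force: [-3.1, -10.7, 5.2]
grip_width: 0.0871
```

Run:
```python
from h import *
st();need(frame(*CH,[(-.25,.001,.018)])[0],[180,-45,84.2],10)
c=env.read_camera('top');cv2.imwrite('pics/t1.png',cv2.resize(c['image'][150:300,175:375],None,fx=4,fy=4,interpolation=cv2.INTER_CUBIC))
```

```text
TCP in charger -0.3443 -0.0011 z 0.016 [178.5 -41.5  79.8] F [ -3.1 -10.7   5.2] q [ 53.  33. -22. 102. -30.  66.  39.]
[ 0.536  -0.1338  0.016 ] [178.5 -41.5  79.8] F [ -3.1 -10.7   5.2] t 5.75
shift cm [ 7.16 -1.09  6.05] /n [ 0.72 -0.11  0.6 ] turn [ 4.5  3.5 -3.2] /n [ 0.45  0.35 -0.32]
```

View pics/t1.png

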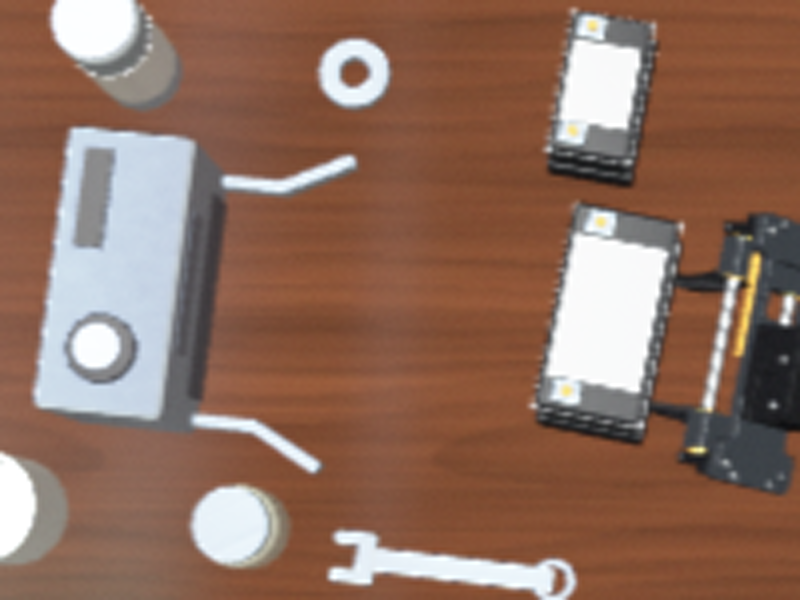

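The battery follows both fingers. Its top corners are now about (576,203), (684,225), (643,430) and (535,406).

```bash
cat >> h.py <<'E'
from scipy.optimize import least_squares
H=[(.037,-.072,.145),(-.037,-.072,.145),(-.037,.072,.145),(.037,.072,.145)]
def bfit(px,sc=4,off=(175,150)):
    c=env.read_camera('top');U=[(off[0]-.5+.5/sc+u/sc,off[1]-.5+.5/sc+v/sc) for u,v in px]
    r=least_squares(lambda p:(proj(c,frame(*p,H))-U).ravel(),[.53,0,80],x_scale=[.01,.01,1]);p=r.x
    a=np.radians(CH[2]);d=p[:2]-CH[:2];print(p.round(4),r.fun.round(1),'in charger',round(d@[np.cos(a),np.sin(a)],4),round(d@[-np.sin(a),np.cos(a)],4),(p[2]-CH[2]).round(2))
E
python3 -c "
from h import *
bfit([(576,203),(684,225),(643,430),(535,406)])"
```

```text
[ 0.5427 -0.0893 78.7116] [ 0.4  0.  -0.2 -0.2 -0.3 -0.2  0.1  0.4] in charger -0.2993 -0.0032 -5.48
```

Call:
{"method": "servo_tool", "body": {
  "plan": [
    [1,[1.1,-0.2,0.92],[0.6,0.5,-0.45]],
    [1,[1.1,-0.2,0.92],[0.6,0.5,-0.45]],
    [1,[1.1,-0.2,0.92],[0.6,0.5,-0.45]],
    [1,[1.1,-0.2,0.92],[0.6,0.5,-0.45]],
    [1,[1.1,-0.2,0.92],[0.6,0.5,-0.45]],
    [1,[1.1,-0.2,0.92],[0.6,0.5,-0.45]],
    [1,[1.1,-0.2,0.92],[0.6,0.5,-0.45]],
    [1,[1.1,-0.2,0.92],[0.6,0.5,-0.45]]
  ]
}}

```text
time_s: 6.52
tool_pos: [0.5491, -0.0614, 0.016]
tool_rot: [178.1, -42.3, 83.2]
force: [-1.6, -8.8, 2.1]
grip_width: 0.0869
```

Run:
```python
from h import *
st();need(frame(*CH,[(-.19,-.001,.018)])[0],[180,-45,84.2],10)
```

```text
TCP in charger -0.2709 -0.0067 z 0.016 [178.1 -42.3  83.2] F [-1.6 -8.8  2.1] q [ 49.  32. -25. 105. -31.  62.  38.]
[ 0.5491 -0.0614  0.016 ] [178.1 -42.3  83.2] F [-1.6 -8.8  2.1] t 6.52
shift cm [ 6.11 -0.88  5.26] /n [ 0.61 -0.09  0.53] turn [ 2.6  2.7 -0.6] /n [ 0.26  0.27 -0.06]
```

Call:
{"method": "servo_tool", "body": {
  "plan": [
    [1,[1.1,-0.4,0.95],[0.3,0.4,-0.1]],
    [1,[1.1,-0.4,0.95],[0.3,0.4,-0.1]],
    [1,[1.1,-0.4,0.95],[0.3,0.4,-0.1]],
    [1,[1.1,-0.4,0.95],[0.3,0.4,-0.1]],
    [1,[1.1,-0.4,0.95],[0.3,0.4,-0.1]],
    [1,[1.1,-0.4,0.95],[0.3,0.4,-0.1]],
    [1,[1.1,-0.4,0.95],[0.3,0.4,-0.1]]
  ]
}}

```text
time_s: 7.1
tool_pos: [0.5507, 0.0073, 0.0155]
tool_rot: [177.4, -42.5, 82.9]
force: [-0.5, -8.8, 2.0]
grip_width: 0.0871
```

Run:
```python
from h import *
st();need(frame(*CH,[(-.13,-.001,.018)])[0],[180,-45,84.2],10)
c=env.read_camera('top');cv2.imwrite('pics/t2.png',cv2.resize(c['image'][150:300,175:375],None,fx=4,fy=4,interpolation=cv2.INTER_CUBIC))
```

```text
TCP in charger -0.2024 -0.0014 z 0.0155 [177.4 -42.5  82.9] F [-0.5 -8.8  2. ] q [ 46.  30. -28. 110. -35.  57.  36.]
[0.5507 0.0073 0.0155] [177.4 -42.5  82.9] F [-0.5 -8.8  2. ] t 7.1
shift cm [ 5.5  -0.41  4.69] /n [ 0.55 -0.04  0.47] turn [ 3.5  2.5 -0.9] /n [ 0.35  0.25 -0.09]
```

View pics/t2.png

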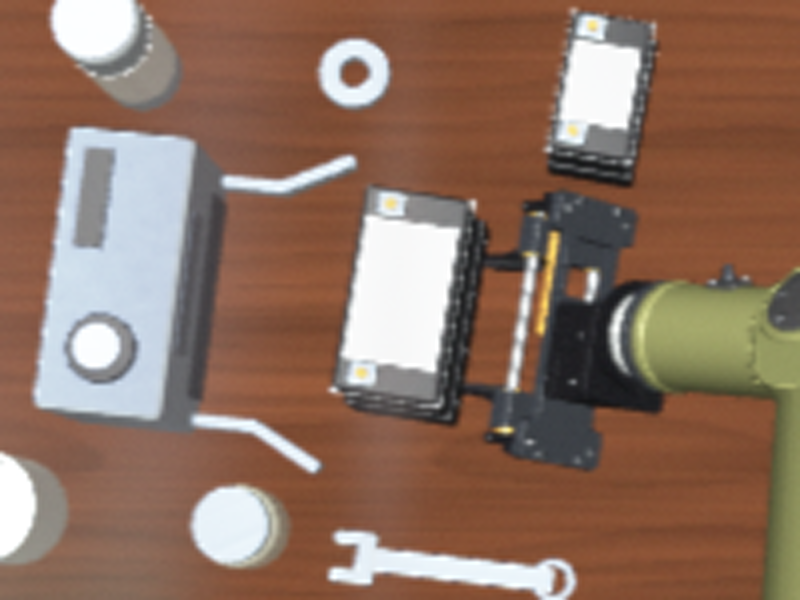

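The battery is nearly square to the charger, with top corners at about (370,186), (477,201), (442,405) and (333,390).

```bash
python3 -c "
from h import *
bfit([(370,186),(477,201),(442,406),(333,390)])"
```

```text
[5.56400e-01 5.05000e-02 8.10582e+01] [ 0.1 -0.4 -0.2  0.  -0.2  0.3  0.3  0. ] in charger -0.1588 -0.0027 -3.13
```

Call:
{"method": "servo_tool", "body": {
  "plan": [
    [1,[1.1,-0.3,0.97],[0.55,0.4,-0.3]],
    [1,[1.1,-0.3,0.97],[0.55,0.4,-0.3]],
    [1,[1.1,-0.3,0.97],[0.55,0.4,-0.3]],
    [1,[1.1,-0.3,0.97],[0.55,0.4,-0.3]],
    [1,[1.1,-0.3,0.97],[0.55,0.4,-0.3]],
    [1,[1.1,-0.3,0.95],[0.55,0.4,-0.3]],
    [1,[1.1,-0.3,0.95],[0.55,0.4,-0.3]]
  ]
}}

```text
time_s: 7.78
tool_pos: [0.5575, 0.0807, 0.0155]
tool_rot: [177.6, -43.4, 84.9]
force: [-0.4, -10.0, 1.1]
grip_width: 0.0872
```

Run:
```python
from h import *
st();need(frame(*CH,[(-.087,-.001,.018)])[0],[180,-45,84.2],10)
```

```text
TCP in charger -0.1286 -0.0007 z 0.0155 [177.6 -43.4  84.9] F [ -0.4 -10.    1.1] q [ 42.  30. -31. 111. -37.  53.  33.]
[0.5575 0.0807 0.0155] [177.6 -43.4  84.9] F [ -0.4 -10.    1.1] t 7.78
shift cm [ 3.2  -0.04  2.68] /n [ 0.32 -0.    0.27] turn [1.9 1.6 0.5] /n [0.19 0.16 0.05]
```

Call:
{"method": "servo_tool", "body": {
  "plan": [
    [1,[0.9,-0.15,0.8],[0.3,0.2,0]],
    [1,[0.9,-0.15,0.8],[0.3,0.2,0]],
    [1,[0.9,-0.15,0.8],[0.3,0.2,0]],
    [1,[0.8,-0.1,0.7],[0.2,0.2,0]],
    [1,[0.8,-0.1,0.7],[0.2,0.2,0]],
    [1,[0.7,-0.1,0.65],[0.2,0.2,0]]
  ]
}}

```text
time_s: 8.28
tool_pos: [0.5667, 0.124, 0.0147]
tool_rot: [178.0, -43.1, 84.4]
force: [-12.9, -36.2, 22.8]
grip_width: 0.0872
```

Run:
```python
from h import *
st();need(frame(*CH,[(-.087,-.001,.018)])[0],[180,-45,84.2],10)
```

```text
TCP in charger -0.0847 -0.0055 z 0.0147 [178.  -43.1  84.4] F [-12.9 -36.2  22.8] q [ 38.  30. -32. 112. -38.  50.  30.]
[0.5667 0.124  0.0147] [178.  -43.1  84.4] F [-12.9 -36.2  22.8] t 8.28
shift cm [ 0.06 -0.44 -0.42] /n [ 0.01 -0.04 -0.04] turn [1.8 1.9 0.2] /n [0.18 0.19 0.02]
```

The force rose to 36 N at the expected position, so the battery is against the charger face. I'll relax and back straight off.

Call:
{"method": "servo_tool", "body": {
  "plan": [
    [1,[0,0,0],[0,0,0]],
    [1,[-0.4,0,-0.4],[0,0,0]],
    [1,[-0.8,0,-0.8],[0,0,0]],
    [1,[-1.2,0,-1.2],[0,0,0]],
    [1,[-1.2,0,-1.2],[0,0,0]],
    [1,[-1.2,0,-1.2],[0,0,0]],
    [1,[-1.2,0,-1.2],[0,0,0]],
    [1,[0,0,0],[0,0,0]]
  ]
}}

```text
time_s: 8.95
tool_pos: [0.5539, 0.0304, 0.0174]
tool_rot: [178.2, -43.2, 84.4]
force: [-0.7, -0.4, 0.3]
grip_width: 0.0874
```

Run:
```python
from h import *
st()
a=env.read_camera('top')['image'][160:280,175:325];b=env.read_camera('scene')['image'][130:280,330:490]
cv2.imwrite('pics/t3.png',np.vstack([cv2.resize(a,(600,480),interpolation=cv2.INTER_CUBIC)]))
cv2.imwrite('pics/s3.png',cv2.resize(b,(640,600),interpolation=cv2.INTER_CUBIC))
```

```text
TCP in charger -0.1791 -0.0022 z 0.0174 [178.2 -43.2  84.4] F [-0.7 -0.4  0.3] q [ 44.  31. -29. 109. -34.  57.  35.]
```

View pics/t3.png

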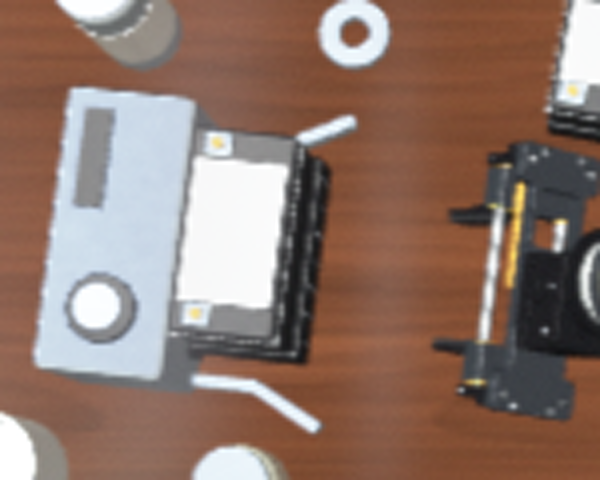

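View pics/s3.png

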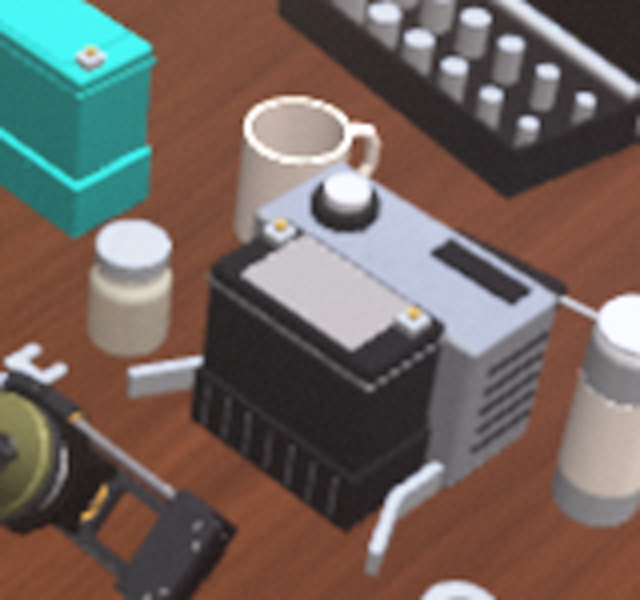

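The battery stands upright in the bay between the rails, against the face. I'll check its yaw with a fit on the corners (201,125), (301,139), (273,347) and (171,331).

```bash
python3 -c "
from h import *
bfit([(201,125),(301,139),(273,347),(171,331)],4,(175,160))
need(frame(*CH,[(-.1,-.002,.018)])[0],[180,-45,84.2],8)"
```

```text
[ 0.5702  0.1667 82.948 ] [-0.6  0.2  0.9 -0.   0.5 -0.4 -0.8  0.2] in charger -0.0418 -0.0047 -1.24
[0.5532 0.0362 0.0183] [178.3 -43.4  84.7] F [ 0.5  0.1 -0.2] t 9.1
shift cm [5.32 0.02 5.06] /n [0.66 0.   0.63] turn [1.4 1.6 0.4] /n [0.17 0.2  0.05]
```

The fit shows the battery home within noise, with a possible −1.2° yaw. I'll give it a second firm press, biased to the −y side, to make sure it's seated flat.

Call:
{"method": "servo_tool", "body": {
  "plan": [
    [1,[0.66,0.1,0.63],[0.3,0.2,-0.1]],
    [1,[0.66,0.1,0.63],[0.3,0.2,-0.1]],
    [1,[0.66,0.1,0.63],[0.3,0.2,-0.1]],
    [1,[0.66,0.1,0.63],[0.3,0.2,-0.1]],
    [1,[0.66,0.1,0.63],[0.3,0.2,-0.1]],
    [1,[0.66,0.1,0.63],[0.3,0.2,-0.1]],
    [1,[0.66,0.1,0.63],[0.3,0.2,-0.1]],
    [1,[0.66,0.1,0.63],[0.3,0.2,-0.1]]
  ]
}}

```text
time_s: 9.77
tool_pos: [0.5671, 0.1219, 0.02]
tool_rot: [-179.9, -45.3, 86.4]
force: [-2.6, -9.3, 1.4]
grip_width: 0.0868
```

```bash
python3 -c "
from h import *
st();need(frame(*CH,[(-.087,-.008,.018)])[0],[180,-45,85.2],4)"
```

```text
TCP in charger -0.0867 -0.0061 z 0.02 [-179.9  -45.3   86.4] F [-2.6 -9.3  1.4] q [ 38.  33. -32. 108. -36.  55.  30.]
[0.5671 0.1219 0.02  ] [-179.9  -45.3   86.4] F [-2.6 -9.3  1.4] t 9.77
shift cm [-0.16  0.19  0.12] /n [-0.04  0.05  0.03] turn [-1.  -0.3  0.9] /n [-0.25 -0.08  0.22]
```

Call:
{"method": "servo_tool", "body": {
  "plan": [
    [1,[0.5,0,0.5],[0,0,0]],
    [1,[0.7,0,0.75],[0,0,0]],
    [1,[0.8,0,0.85],[0,0,0]],
    [1,[0.8,0,0.85],[0,0,0]]
  ]
}}

```text
time_s: 10.1
tool_pos: [0.5745, 0.1238, 0.012]
tool_rot: [-179.9, -43.1, 84.8]
force: [-17.5, -32.0, 20.3]
grip_width: 0.0869
```

```bash
python3 -c "
from h import *
st()"
```

```text
TCP in charger -0.0841 -0.0133 z 0.012 [-179.9  -43.1   84.8] F [-17.5 -32.   20.3] q [ 36.  32. -31. 109. -35.  52.  28.]
```

The tool's yaw settled from 86.4° to 84.8° under the press, matching the face, so both fingers are flat on a seated battery. Next I back off, rise, straighten up and shut the fingers.

Call:
{"method": "servo_tool", "body": {
  "plan": [
    [0.9,[0,0,0],[0,0,0]],
    [0.9,[-0.4,0,-0.4],[0,0,0]],
    [0.9,[-0.9,0,-0.9],[0,0,0]],
    [0.9,[-1.5,0,-1.5],[0,0,0]],
    [0.9,[-1.5,0,-1.5],[0,0,0]],
    [0.9,[-1.0,0,-1.5],[0,0,0]],
    [0,[2,0,-2],[0,0,0]],
    [0,[2,0,-2],[0,0,0]],
    [0,[2,0,-2],[0,0,0]],
    [0,[2,0,-2],[0,0,0]],
    [0,[2,0,-2],[0,0,0]],
    [0,[2,0,-2],[0,0,0]],
    [0,[2,0,-2],[0,0,0]],
    [0,[2,0,-2],[0,0,0]],
    [0,[2,0,-2],[0,0,0]],
    [0,[2,0,-2],[0,0,0]]
  ]
}}

```text
time_s: 11.43
tool_pos: [0.564, 0.0501, 0.3059]
tool_rot: [-178.5, -43.5, 84.2]
force: [0.8, 0.5, -0.4]
grip_width: 0.0197
```

Call:
{"method": "servo_tool", "body": {
  "plan": [
    [0,[0,0,0],[0,-6.3,0]],
    [0,[0,0,0],[0,-6.3,0]],
    [0,[0,0,0],[0,-6.3,0]],
    [0,[0,0,0],[0,-6.3,0]],
    [0,[0,0,0],[0,-6.3,0]],
    [0,[0,0,0],[0,-6.3,0]],
    [0,[0,0,0],[0,-5.5,0]],
    [0,[0,0,0],[0,0,0]]
  ]
}}

```text
time_s: 12.1
tool_pos: [0.5668, 0.0497, 0.3149]
tool_rot: [-179.6, 1.5, 85.3]
force: [-0.4, 1.1, -0.7]
grip_width: 0.0002
```

```bash
python3 -c "
from h import *
st();need([.5197,.2592,.20],[180,0,84],10)"
```

```text
TCP in charger -0.1586 -0.0131 z 0.3149 [-179.6    1.5   85.3] F [-0.4  1.1 -0.7] q [ 22.  10. -36.  85.   7.  88. -18.]
[0.5668 0.0497 0.3149] [-179.6    1.5   85.3] F [-0.4  1.1 -0.7] t 12.1
shift cm [20.8  -6.34 10.98] /n [ 2.08 -0.63  1.1 ] turn [-0.4  1.6  1.3] /n [-0.04  0.16  0.13]
```

Going above the button: level first, then part of the way down.

Call:
{"method": "servo_tool", "body": {
  "plan": [
    [0,[2.08,-0.63,0],[0,0.16,0.13]],
    [0,[2.08,-0.63,0],[0,0.16,0.13]],
    [0,[2.08,-0.63,0],[0,0.16,0.13]],
    [0,[2.08,-0.63,0],[0,0.16,0.13]],
    [0,[2.08,-0.63,0],[0,0.16,0.13]],
    [0,[2.08,-0.63,0],[0,0.16,0.13]],
    [0,[2.08,-0.63,0],[0,0.16,0.13]],
    [0,[2.08,-0.63,0],[0,0.16,0.13]],
    [0,[2.08,-0.63,0],[0,0.16,0.13]],
    [0,[2.08,-0.63,0],[0,0.16,0.13]],
    [0,[0,0,2],[0,0,0]],
    [0,[0,0,2],[0,0,0]],
    [0,[0,0,2],[0,0,0]],
    [0,[0,0,2],[0,0,0]],
    [0,[0,0,0],[0,0,0]]
  ]
}}

```text
time_s: 13.35
tool_pos: [0.5172, 0.2664, 0.2245]
tool_rot: [-177.5, -1.9, 83.5]
force: [-0.4, -0.1, -1.3]
grip_width: 0.0006
```

Run:
```python
from h import *
need([.5197,.2592,.165],[180,0,84],6)
o=env.get_obs()
# expected button and tip in views: wrist cam
c=env.read_camera('wrist');im=c['image'];print(c['fx'],c['cx'],c['cy'])
R=Ro.from_euler('xyz',o['tool_rot'],degrees=True).as_matrix();T=np.array(c['T_tool_cam'])
p=np.linalg.inv(T)@np.r_[R.T@(np.array([.5197,.2592,.152])-o['tool_pos']),1];p=p[:3]
th=np.arctan2(np.hypot(*p[:2]),p[2]);ph=np.arctan2(p[1],p[0]);u=(c['cx']+c['fx']*th*np.cos(ph),c['cy']+c['fy']*th*np.sin(ph));print('button exp px',u)
cv2.imwrite('pics/w1.png',im)
```

```text
[0.5172 0.2664 0.2245] [-177.5   -1.9   83.5] F [-0.4 -0.1 -1.3] t 13.35
shift cm [-0.88  0.59  5.9 ] /n [-0.15  0.1   0.98] turn [-2.5 -1.9 -0.4] /n [-0.41 -0.32 -0.07]
371.64829954431775 321.4149767803507 249.23372763486526
button exp px (np.float64(330.88873440511253), np.float64(272.8707553840103))
```

View pics/w1.png

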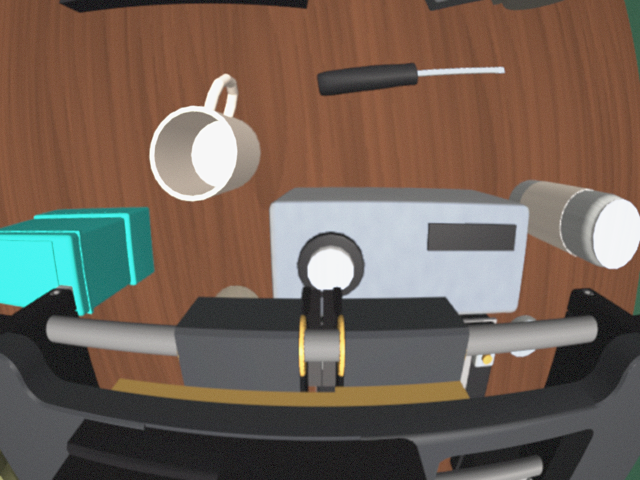

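The button is at about (331,268) against a predicted (331,273), so it's within 3 mm. I'll descend over it.

Call:
{"method": "servo_tool", "body": {
  "plan": [
    [0,[-0.12,0.1,0.98],[-0.4,-0.3,0]],
    [0,[-0.12,0.1,0.98],[-0.4,-0.3,0]],
    [0,[-0.12,0.1,0.98],[-0.4,-0.3,0]],
    [0,[-0.12,0.1,0.98],[-0.4,-0.3,0]],
    [0,[-0.12,0.1,0.98],[-0.4,-0.3,0]],
    [0,[-0.05,0.1,0.9],[-0.4,-0.3,0]],
    [0,[0,0,0],[0,0,0]]
  ]
}}

```text
time_s: 13.98
tool_pos: [0.5256, 0.2588, 0.1663]
tool_rot: [179.5, -0.3, 83.3]
force: [-0.4, 0.4, -0.1]
grip_width: 0.0001
```

```bash
python3 -c "
from h import *
need([.5197,.2602,.148],[180,0,84],6)"
```

```text
[0.5256 0.2588 0.1663] [179.5  -0.3  83.3] F [-0.4  0.4 -0.1] t 13.98
shift cm [ 0.06 -0.62  1.82] /n [ 0.01 -0.1   0.3 ] turn [ 0.5 -0.2 -0.7] /n [ 0.08 -0.04 -0.12]
```

Call:
{"method": "servo_tool", "body": {
  "plan": [
    [0,[0,-0.35,0],[0,0,0]],
    [0,[0,-0.25,0.2],[0,0,0]],
    [0,[0,0,0.4],[0,0,0]],
    [0,[0,0,0.4],[0,0,0]],
    [0,[0,0,0.4],[0,0,0]]
  ]
}}

```text
time_s: 14.4
tool_pos: [0.5195, 0.261, 0.1525]
tool_rot: [179.4, -0.3, 83.4]
force: [-0.1, -0.3, 0.7]
grip_width: 0.0004
```

```bash
python3 -c "
from h import *
need([.5197,.2602,.144],[180,0,84],6)"
```

```text
[0.5195 0.261  0.1525] [179.4  -0.3  83.4] F [-0.1 -0.3  0.7] t 14.4
shift cm [-0.08  0.02  0.85] /n [-0.01  0.    0.14] turn [ 0.6 -0.3 -0.6] /n [ 0.1  -0.05 -0.1 ]
```

Call:
{"method": "servo_tool", "body": {
  "plan": [
    [0,[0,0,0.35],[0,0,0]],
    [0,[0,0,0.4],[0,0,0]],
    [0,[0,0,0.5],[0,0,0]],
    [0,[0,0,0.6],[0,0,0]],
    [0,[0,0,0.6],[0,0,0]]
  ]
}}

```text
time_s: 14.82
tool_pos: [0.5197, 0.2612, 0.1459]
tool_rot: [179.2, 0.1, 83.3]
force: [-13.3, -8.2, 35.0]
grip_width: 0.0005
```

The button is bottomed: z is 0.146 at 35 N, against an expected bottom of 0.146. I'll let it go and rise clear.

Call:
{"method": "servo_tool", "body": {
  "plan": [
    [0,[0,0,-0.4],[0,0,0]],
    [0,[0,0,-0.8],[0,0,0]],
    [0,[0,0,-1.5],[0,0,0]],
    [0,[0,0,-2],[0,0,0]],
    [0,[0,0,-2.5],[0,0,0]],
    [0,[0,0,-2.5],[0,0,0]],
    [0,[0,0,-2.5],[0,0,0]],
    [0,[0,0,-2.5],[0,0,0]],
    [0,[-2.5,0,-2],[0,0,0]],
    [0,[-2.5,3,-1],[0,0,0]],
    [0,[-3,3,0],[0,0,0]],
    [0,[-3,3,0],[0,0,0]],
    [0,[-3,2,0],[0,0,0]],
    [0,[0,0,0],[0,0,0]],
    [0,[0,0,0],[0,0,0]]
  ]
}}

```text
time_s: 16.07
tool_pos: [0.6155, 0.1072, 0.3354]
tool_rot: [178.7, -0.0, 83.7]
force: [-0.6, 1.9, -0.1]
grip_width: 0.0005
```

Run:
```python
from h import *
st()
a=env.read_camera('top')['image'][150:300,165:315];b=env.read_camera('scene')['image'][140:290,330:480]
cv2.imwrite('pics/f.png',np.hstack([cv2.resize(i,(400,400),interpolation=cv2.INTER_CUBIC) for i in(a,b)]))
```

```text
TCP in charger -0.0964 -0.0557 z 0.3354 [178.7  -0.   83.7] F [-0.6  1.9 -0.1] q [ 16.  16. -37.  76.  10.  90. -26.]
```

View pics/f.png

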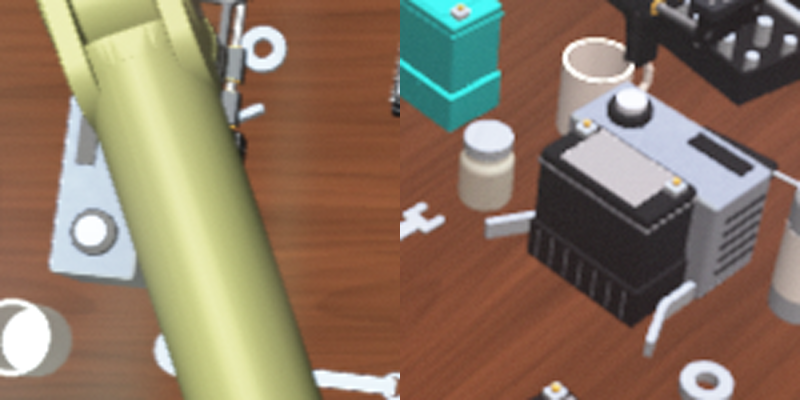

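The battery is home and upright, the button is back up, the bystanders in view haven't moved and the arm is clear. I'm handing the job in.

```bash
python3 -c "
from h import *
print(env.sign_off())"
```

```text
the job is handed in; nothing more can be done
None
```

The job is done and handed in at about 16 s of the 64 s allowed. I slid the tall battery into the bay with the open, tilted gripper fingers low on its foot. I then gave it a second firm press, pushed the start button down once and withdrew.

- **Battery:** After the first push, the camera fit put its origin at x = −42 mm, y = −5 mm and −1.2° in the charger's frame, within what the image can resolve. In the second press the push force rose to about 36 N and the tool turned to within 0.6° of the face. I took that as seated flat. I did not run another camera fit after it. The last picture shows the battery upright between the rails.
- **Button:** The tool reached z = 0.146 at 35 N, which matches the expected bottom of travel. The last picture shows the button back up.
- **Bystanders:** None of those in the last picture had moved. The arm hid part of the top view, so I did not re-check the screwdriver, and the small battery was only partly in view.
- **While pushing:** The arm lagged under load and drifted a few millimetres sideways, which I corrected on the way.

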